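# Seat a keyed hub blank in the receiving gauge

## Task

Check the aluminium hub blank in the keyed gauge: take it from the black tray by its tang, set it into the round bore of the steel gauge, turn it by feel under a light push until its wide rim notch finds the gauge's key, and seat it fully home, upright, rim flush with the collar, then let go. Be gentle: never press or jam the hub against the gauge with more than about 40 N (4 kg), and leave the carton, tape roll and angle bracket where they are.

Things in the scene. Friction and masses are not known exactly. Their poses are not given: they have to be found in the camera images.
- hub_center (a point): Hub blank, aluminium, about 0.25 kg, upright in the tray: round flange 60 mm across, 16 mm thick, with a rectangular upright tang in the middle on top, 40 mm long (hub x), 16 mm wide (hub y), 40 mm tall; 56 mm tall in all. This point is its centre, 28 mm above its underside (tang from 12 mm below to 28 mm above it). z up along its axis; +x points to the wide notch.
- hub_notch (a point): Middle of the wide notch at the flange's rim (hub +x), 30 mm from the hub's axis, 8 mm above its underside. The notch is 13 mm wide, cut through the full flange thickness, in to radius 21.5 mm. Opposite, at hub -x, is a narrow slot, only 6 mm wide, which the key does not fit.
- nest_floor (a point): Keyed gauge, steel, fixed: base plate 110 x 110 x 6 mm with a round open collar. This point is the centre of the round rubber pad (32 mm) on the bore's floor, its top 8 mm above the table; z up. Bore 63 mm across; collar top 16 mm above this point, its top 4 mm flaring out to about 68 mm. Hub home: underside on the pad, flange top flush with the collar, centre 28 mm above this point.
- nest_mark (a point): Black line on the gauge's base plate, 49 mm from the bore's axis, in the direction +x of the gauge. The gauge's one key is a steel block on the bore's floor, 10 mm wide, rising 6 mm above the pad, reaching in from the wall to radius 24 mm. Its angle is not measured: it is firmly clamped within 35 degrees either side of this line. With the notch off the key, the hub stops on it, 6 mm too high.
- tray: Shallow black plastic tray, fixed, 180 x 180 mm, walls 22 mm high and 4 mm thick, floor about 4 mm thick; the hub stands on its floor. Origin: centre of its underside.
- carton: Bystander: small cardboard carton 50 x 80 x 45 mm; origin at the centre of its underside.
- tape_roll: Bystander: roll of tape lying flat, 70 mm across, 30 mm high; origin at the centre of its underside.
- angle_bracket: Bystander: steel angle bracket, foot 50 x 35 mm, upright leg 44 mm tall at its +x end; origin at the centre of its foot's underside.
Not all that is in view belongs to the job. Of the things that look like the part that bears hub_center, the smallest one is meant.

How it is judged:
On the way, in this order (a step that is already met when the one before it is completed fails the run):
1. the hub is lifted out of the tray (height (world z) of hub_center above 0.06 m and contact force between hub and tray below 0.01 N), for 0.1 s.
2. the hub stands in the gauge's bore (z of hub_center in the frame of nest_floor below 0.0375 m and horizontal distance between hub_center and nest_floor below 0.006 m).
At the end, for the whole second after the job is handed in: The hub rests in the gauge with its wide notch over the key: centre no more than 30 mm above the bore's floor pad (28 mm when fully home), within 4 mm of the bore's axis, upright within 0.06 rad, at rest and released (z of hub_center in the frame of nest_floor below 0.03 m and horizontal distance between hub_center and nest_floor below 0.004 m and angle between hub_center's own z axis and vertical below 0.06 rad and linear speed of hub below 0.01 m/s); the robot touches nothing.
It fails at once if the hub is pressed or jammed against the gauge with more than 40 N (contact force between hub and nest above 40 N).
It fails at once if the carton is moved by more than 20 mm (distance of carton from where it was at the start of the episode above 0.02 m).
It fails at once if the tape roll is moved by more than 20 mm (distance of tape_roll from where it was at the start of the episode above 0.02 m).
It fails at once if the angle bracket is moved by more than 20 mm (distance of angle_bracket from where it was at the start of the episode above 0.02 m).
It also fails if it takes over 64 s, if anything falls off the work surface, if the arm or the gripper's body presses on something with over 40 N, if the wrist force passes 120 N, or if a joint passes its speed limit or range.

## Robot

A 6-joint arm with a two-finger parallel gripper is mounted at the origin on the work surface. World frame = base frame: x ahead of the robot, y to its left, z up, the work surface at z = 0. Lengths are in m, angles in rad, forces in N, time in s.
With the tool pointing down it reaches from about 0.35 to 0.975 m from the base axis. Payload 4.9 kg.
Tool frame: the origin (TCP) lies at the very end of the fingers, on their centre line; the grasp point (between the pads) lies 19 mm behind it; y points along the fingers, z is the direction in which the jaws open and shut, and the axes are right-handed (so a half turn about y gives the same grasp; the last joint's range is limited). The gripper opens to 85 mm and grips with 20 to 120 N. Pads are 22 mm wide; open, the fingers measure 114 mm over their backs; the gripper's body (76 mm by 85 mm) begins 54 mm behind the grasp point. The pads swing forward as they close: fully open they stand 13 mm farther back than shut.
Start: joints at [1.204, 0.053, 1.613, -0, 1.476, -0.119], TCP at [0.153, 0.606, 0.231] pointing down, gripper open.
Joint ranges: [-3.01, 3.01], [-1.01, 2.22], [0.06, 2.58], [-1.02, 4.17], [0.09, 2.62], [-3.14, 3.14]. Speed limits (rad/s): [2.57, 2.57, 3.14, 3.14, 3.14, 3.14].

## Interface

Orientations are given as a rotation vector (axis times angle).
In Python, from station import monitor, viewer, ticket gives the robot as it stands.
- The arm moves only by the tool servo_tool, never from a script. Its argument "commands" is one flat list of numbers, 7 for each row, row after row: the turn, a rotation vector about the tool's x, y, z in rad, then the shift along the tool's x, y, z in cm, then the opening, from 0 (shut) to 1 (fully open). In form: [rx, ry, rz, dx, dy, dz, claw, rx, ry, rz, dx, dy, dz, claw, ...]. A call has 1 to 20 rows; each row shifts and turns the pose as measured when the row begins, along the tool's axes as they then stand; what a row does not reach is not made up. A row lasts 1/10 s, in which the tool goes at most 50 mm and 8.59 degrees, less where a joint would pass 70% of its speed; a pose out of reach is approached as far as the arm can. A call is refused whole if a number of a shift passes 5 or a number of a turn 0.15, either way. A call with a gripper value outside its range is refused whole. The fingers move at their own pace and stop on an object; "grip_force" is the grip in N (left out, the last holds). Time passes only in rows, so rows that do not move let the fingers close. It gives the time, the measured TCP pose, the force and the opening at its end, in the units of the state.
- monitor.get_obs(): the state, without advancing time (a new reading comes with each control period).
- viewer.get_image(name): name is "scene" or "top"; returns a dict with "frame" (480x640x3 uint8, red, green, blue), "depth" (480x640 float32, m along the optical axis (not along the pixel's ray), 0 where there is no reading), "camera_matrix" (3x3 intrinsics, pixels), "cam_to_world" (4x4, takes a point from camera to world coordinates). Camera axes: x right, y down, z forward; pixel columns grow to the right and rows downward; lengths in m; the calibration is good to about 2 mm. A picture is of the moment at which its call begins.
- ticket.finish_job(): hands the job in, once; it reports no verdict.
The state is a dict: "t": time; "q": joint angles; "dq": joint speeds; "effort": joint torques, N m; "tool_pos": TCP position; "tool_rot": TCP orientation; "contact_force": force on the tool from outside, world axes, zero at the start; "wrist_torque": the same for the moment, N m; "opening": finger opening in m.
Only numpy, scipy, OpenCV 4.12 (cv2) and the standard library are available. Lean on these libraries where they do the work, as an engineer would, in place of code of your own. Each camera call takes 0.05 s, during which the arm holds its last target.

## Working session

There is one attempt and no reset: what is moved stays moved. The work goes in short steps, Python scripts to look and compute and a tool call to move; the robot and the scene stay as the last step left them, time stands still between calls to the robot, and variables do not carry over. Pictures are saved under pics/ and viewed, and the job is handed in when it is done.

Besides the shell and the picture viewer there is one more tool, called after ">>>" by a JSON object that holds its "method" and its "body". servo_tool: Moves the arm, as the interface text tells. Its arguments: {"type":"object","properties":{"commands":{"type":"array","items":{"type":"number"}},"grip_force":{"type":"number"}},"required":["commands"]}

```bash
mkdir -p pics; ls
python3 - <<'E'
from station import monitor, viewer
import cv2,numpy as np
for n in("scene","top"):
    d=viewer.get_image(n); cv2.imwrite(f"pics/{n}0.png",d["frame"][:,:,::-1]); np.savez(f"{n}0.npz",**d)
    print(n,d["camera_matrix"].round(1).tolist(),d["cam_to_world"].round(4).tolist())
print(monitor.get_obs())
E
```

```text
pics
scene [[596.4, 0.0, 324.9], [0.0, 596.4, 232.2], [0.0, 0.0, 1.0]] [[0.2686, 0.6481, -0.7126, 1.4472], [0.9631, -0.1954, 0.1853, -0.2386], [-0.0191, -0.7361, -0.6766, 0.864], [0.0, 0.0, 0.0, 1.0]]
top [[559.3, 0.0, 323.6], [0.0, 559.3, 239.7], [0.0, 0.0, 1.0]] [[-0.16, -0.9647, 0.2093, 0.4115], [-0.9871, 0.1574, -0.0293, -0.0026], [-0.0046, -0.2113, -0.9774, 1.1256], [0.0, 0.0, 0.0, 1.0]]
{'t': 0.1, 'q': array([ 1.20401446e+00,  5.32913843e-02,  1.61418137e+00,  9.02435138e-06,
        1.47597462e+00, -1.19028258e-01]), 'dq': array([ 1.77160813e-05, -1.60923039e-04, -4.59279292e-03,  1.31943390e-03,
       -2.72908846e-03, -1.47194751e-03]), 'effort': array([ 3.08963881e-04, -3.94901383e+01, -3.71363282e+01, -1.28814095e-04,
        3.92221598e-03, -6.76325598e-06]), 'tool_pos': array([0.15307633, 0.60537971, 0.23017087]), 'tool_rot': array([-1.56383143,  0.19490196, -0.19418586]), 'contact_force': array([-0.11672235, -0.25142176, -0.16230265]), 'wrist_torque': array([2.79375559e-02, 4.44535043e-05, 1.37313895e-02]), 'opening': 0.085462581181469}
```

View pics/top0.png

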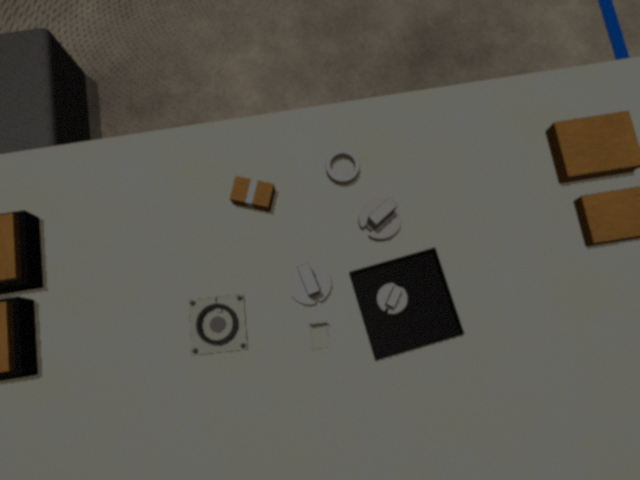

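View pics/scene0.png

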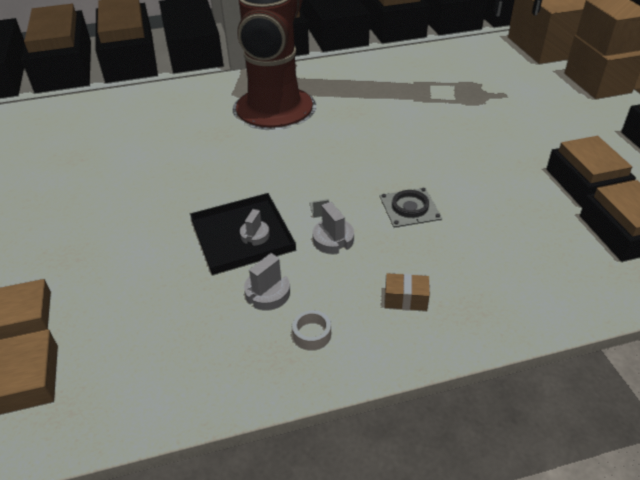

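Three hub-like parts show in the top view: (392,298) in the black tray, (380,218) and (312,283) on the table. The one in the tray is the smallest and stands in the tray as described. I'll confirm it with a crop and measure.

```bash
cat > h.py <<'E'
import numpy as np,cv2
def load(n): return dict(np.load(n))
def world(d):
    K=d["camera_matrix"];T=d["cam_to_world"];z=d["depth"]
    v,u=np.mgrid[0:480,0:640]
    P=np.stack([(u-K[0,2])/K[0,0]*z,(v-K[1,2])/K[1,1]*z,z],-1)
    return P@T[:3,:3].T+T[:3,3]
def proj(d,p):
    T=d["cam_to_world"];c=(np.asarray(p)-T[:3,3])@T[:3,:3];K=d["camera_matrix"]
    return K[0,0]*c[...,0]/c[...,2]+K[0,2],K[1,1]*c[...,1]/c[...,2]+K[1,2]
E
python3 - <<'E'
from h import *
d=load("top0.npz");W=world(d)
f=d["frame"][:,:,::-1]
g=cv2.convertScaleAbs(f,alpha=1.6)
def crop(x0,y0,x1,y1,s):return cv2.resize(g[y0:y1,x0:x1],None,fx=s,fy=s,interpolation=cv2.INTER_CUBIC)
a=crop(180,285,256,361,5);b=crop(354,260,430,336,5)
cv2.imwrite("pics/crop1.png",np.hstack([a,b]))
cv2.imwrite("pics/crop2.png",crop(280,190,410,315,5)[:600])
e=load("scene0.npz");g=cv2.convertScaleAbs(e["frame"][:,:,::-1],alpha=1.6)
cv2.imwrite("pics/crop3.png",np.hstack([crop(220,195,290,265,5),crop(375,175,445,245,5)]))
for (u,v) in [(392,298),(380,218),(312,283),(217,323),(250,240),(319,345)]: print(u,v,W[v,u].round(4))
# part height masks
for nm,(x0,y0,x1,y1) in dict(hub=(370,275,415,322),B=(355,190,408,245),C=(288,258,338,310)).items():
    w=W[y0:y1,x0:x1].reshape(-1,3); print(nm,"zmax",np.percentile(w[:,2],[50,90,97,99]).round(4))
E
```

```text
392 298 [ 0.5061 -0.1444  0.0635]
380 218 [ 0.6596 -0.1477  0.0819]
312 283 [0.5561 0.001  0.0829]
217 323 [0.5179 0.1994 0.0089]
250 240 [6.761e-01 1.134e-01 6.000e-04]
319 345 [0.4434 0.0068 0.0032]
hub zmax [0.006  0.034  0.0617 0.0637]
B zmax [0.0051 0.0793 0.0825 0.0842]
C zmax [0.0213 0.0801 0.0827 0.0841]
```

View pics/crop1.png

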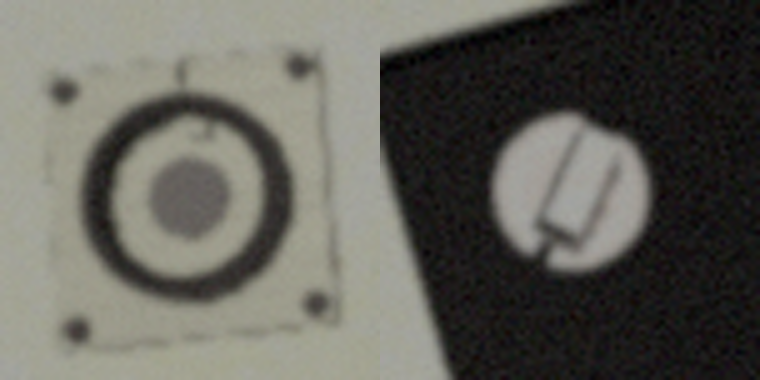

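View pics/crop3.png

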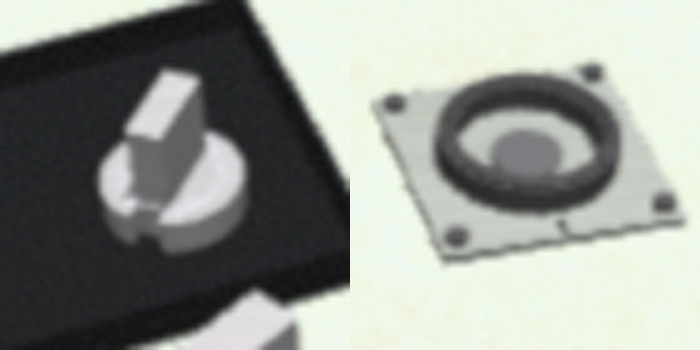

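Run:
```python
from h import *
for n in("top0","scene0"):
    d=load(n+".npz");W=world(d)
    H=(abs(W[...,0]-.505)<.06)&(abs(W[...,1]+.145)<.06)
    t=W[H&(abs(W[...,2]-.061)<.006)&(W[...,2]>.05)]
    r=cv2.minAreaRect((t[:,:2]*1000).astype(np.float32)); print(n,"tang",len(t),r, "mean",t.mean(0),np.std(t[:,2]))
    b=cv2.boxPoints(r);print(b.round(1).tolist())
    f=W[H&(abs(W[...,2]-.020)<.004)]; 
    c=cv2.minEnclosingCircle((f[:,:2]*1000).astype(np.float32));print("flange",c,np.median(f[:,2]))
    G=(abs(W[...,0]-.52)<.08)&(abs(W[...,1]-.2)<.08)
    f=W[G&(W[...,2]>.0205)&(W[...,2]<.03)];print("collar",len(f),cv2.minEnclosingCircle((f[:,:2]*1000).astype(np.float32)),np.median(f[:,2]))
    f=W[G&(W[...,2]>.003)&(W[...,2]<.0105)]
    r=cv2.minAreaRect((f[:,:2]*1000).astype(np.float32));print("plate",len(f),r)
    g=cv2.convertScaleAbs(d["frame"][:,:,::-1],alpha=1.8)
    for nm,p in(("hub",(.505,-.145,.03)),("nest",(.52,.2,.01))):
        u,v=proj(d,p);u,v=int(u),int(v)
        cr=g[v-25:v+25,u-33:u+33] 
        cv2.imwrite(f"pics/z_{nm}_{n}.png",cv2.resize(cr,None,fx=12,fy=12,interpolation=cv2.INTER_CUBIC)); print(nm,u-33,v-25)
```

```text
top0 tang 179 ((510.515869140625, -149.28573608398438), (16.0971736907959, 39.963584899902344), 55.099395751953125) mean [ 0.51044386 -0.14920067  0.06074184] 0.002105247611574191
[[489.5, -144.5], [522.2999877929688, -167.3000030517578], [531.5, -154.10000610351562], [498.70001220703125, -131.3000030517578]]
flange ((487.6072998046875, -131.41448974609375), 58.0020637512207) 0.02047493319636673
collar 419 ((516.2720336914062, 199.0648956298828), 40.529747009277344) 0.023414390364922877
plate 2575 ((519.9505004882812, 199.7935791015625), (159.5115509033203, 159.33128356933594), 0.024477168917655945)
hub 357 275
nest 183 296
scene0 tang 128 ((511.0722351074219, -149.594970703125), (19.126510620117188, 44.61729431152344), 58.35935974121094) mean [ 0.51224639 -0.15003698  0.06015433] 0.0021644563938787473
[[487.1000061035156, -146.0], [525.0, -169.39999389648438], [535.0999755859375, -153.1999969482422], [497.1000061035156, -129.8000030517578]]
flange ((489.208740234375, -132.016845703125), 57.879974365234375) 0.02061295559748655
collar 273 ((517.185302734375, 199.69088745117188), 41.96390914916992) 0.02316113140548759
plate 1218 ((519.935546875, 200.56192016601562), (159.79251098632812, 158.62445068359375), 0.012288571335375309)
hub 221 200
nest 377 181
```

View pics/z_hub_scene0.png

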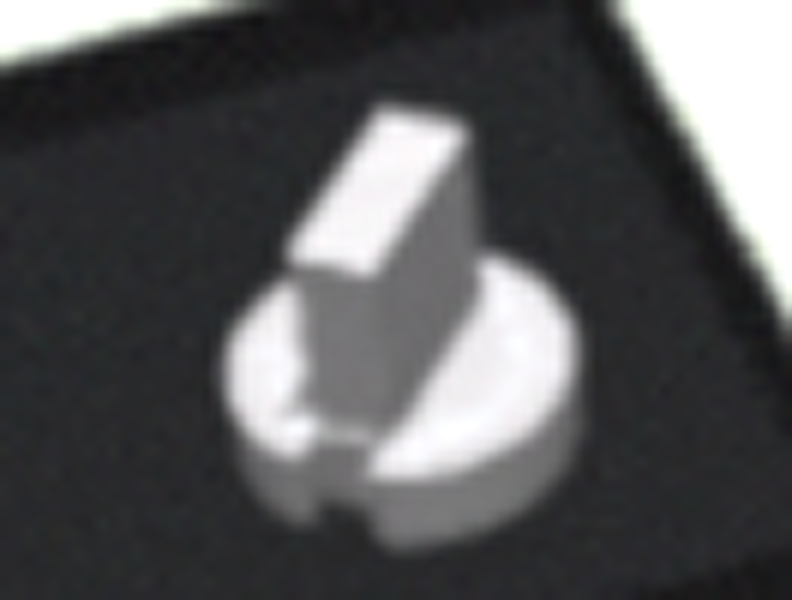

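View pics/z_hub_top0.png

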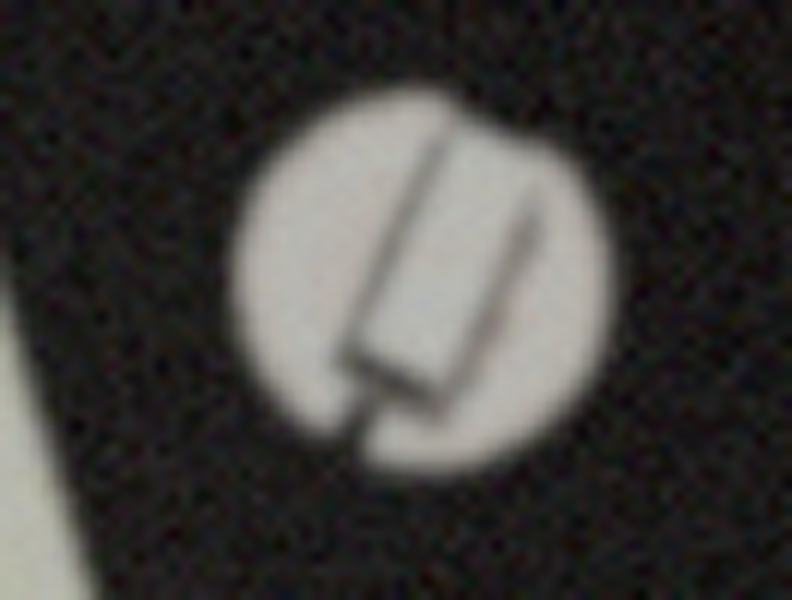

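View pics/z_nest_top0.png

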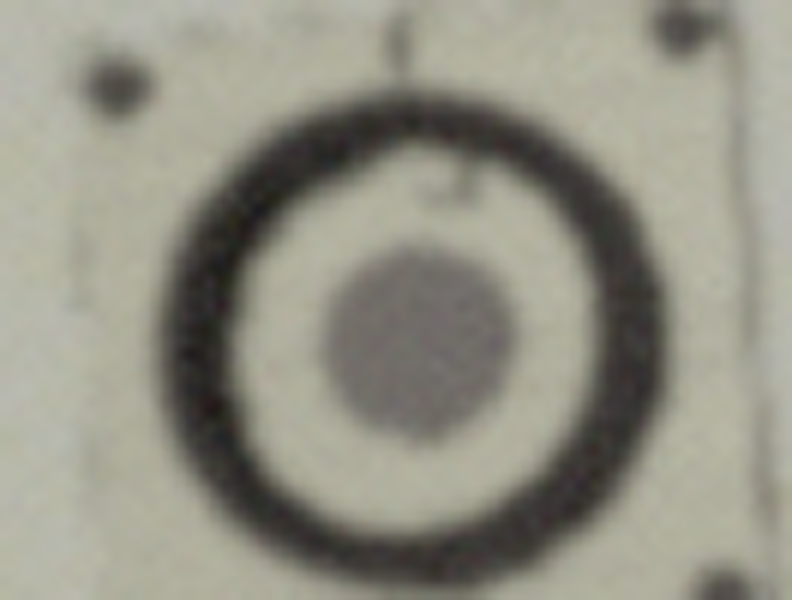

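View pics/z_nest_scene0.png

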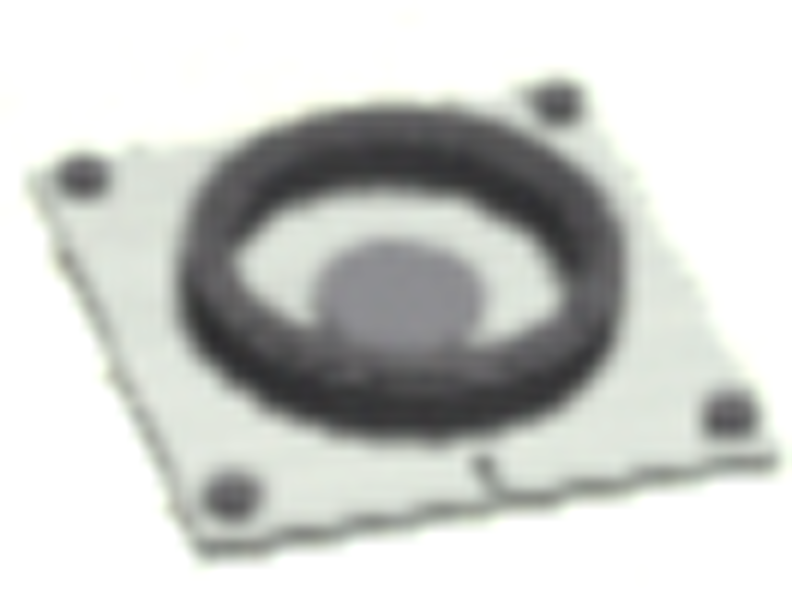

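Top crop: the slot at (350,425) is narrow (about 6 mm). Scene crop: the opening at (340,480) is about 13 mm, so it's the wide notch, on the world +x side. In the gauge crop the key's inner face shows at about (447,190) and the black line at (400,45). Next I check the poses with overlays.

```bash
cat >> h.py <<'E'
def ray(d,u,v,z):
    K=d["camera_matrix"];T=d["cam_to_world"]
    r=T[:3,:3]@np.array([(u-K[0,2])/K[0,0],(v-K[1,2])/K[1,1],1]);return T[:3,3]+r*(z-T[2,3])/r[2]
def Rz(a):c,s=np.cos(a),np.sin(a);return np.array([[c,-s,0],[s,c,0],[0,0,1]])
def circ(r,z,n=80):a=np.linspace(0,2*np.pi,n);return np.stack([r*np.cos(a),r*np.sin(a),0*a+z],1)
def box(x0,x1,y0,y1,z):return np.array([[x0,y0,z],[x1,y0,z],[x1,y1,z],[x0,y1,z],[x0,y0,z]],float)
def overlay(d,items,c,name,s=10,w=33,h=25):
    g=cv2.convertScaleAbs(d["frame"][:,:,::-1],alpha=1.8);u,v=proj(d,c);u0,v0=int(u)-w,int(v)-h
    I=cv2.resize(g[v0:v0+2*h,u0:u0+2*w],None,fx=s,fy=s,interpolation=cv2.INTER_CUBIC)
    for pts,col in items:
        U,V=proj(d,pts);q=np.stack([(U-u0+.5)*s,(V-v0+.5)*s],1);cv2.polylines(I,[q.round().astype(np.int32)],False,col,1)
    cv2.imwrite(name,I)
def hubm(p,yaw,z0):
    f=lambda P:P@Rz(yaw).T+np.array([p[0],p[1],z0])
    return [(f(circ(.03,.016)),(0,255,0)),(f(circ(.03,0)),(0,120,0)),(f(box(-.02,.02,-.008,.008,.056)),(0,0,255)),(f(box(.0215,.03,-.0065,.0065,.016)),(255,0,0)),(f(box(-.03,-.0215,-.003,.003,.016)),(255,0,255))]
def nestm(p,yaw,key):
    f=lambda P:P@Rz(yaw).T+np.array([p[0],p[1],.008]);k=lambda P:f(P@Rz(key).T)
    return [(f(circ(.0315,.012)),(0,255,0)),(f(circ(.034,.016)),(0,255,255)),(f(circ(.016,0)),(255,0,255)),(f(box(-.055,.055,-.055,.055,-.002)),(0,0,255)),(f(np.array([[.045,0,-.002],[.055,0,-.002]])),(0,0,255)),(k(box(.024,.0315,-.005,.005,.006)),(255,0,0))]
E
python3 - <<'E'
from h import *
d=load("top0.npz");e=load("scene0.npz")
f=d["frame"].astype(int)
for n,x in(("top",d),("scene",e)):
    W=world(x);g=cv2.cvtColor(x["frame"],cv2.COLOR_RGB2GRAY).astype(float)
    D=np.hypot(W[...,0]-.519,W[...,1]-.2)
    print(n,"floor gray",np.median(g[(D<.014)]),np.median(g[(D>.019)&(D<.023)]))
    th=(np.median(g[(D<.014)])+np.median(g[(D>.019)&(D<.023)]))/2
    m=(D<.021)&(g<th); v,u=np.nonzero(m); print("pad c",u.mean(),v.mean(),ray(x,u.mean(),v.mean(),.008),m.sum())
def ful(c,o):return ((c[0]+.5)/12-.5+o[0],(c[1]+.5)/12-.5+o[1])
print("mark",ray(d,*ful((400,45),(183,296)),.006), ray(e,*ful((485,475),(377,181)),.006))
print("key in face",ray(d,*ful((445,190),(183,296)),.011))
# bolts
b=[ful(c,(183,296)) for c in((118,85),(682,28),(725,590))]
print([ray(d,*q,.007)[:2].round(4).tolist() for q in b])
# hub flange white in top
W=world(d);g=cv2.cvtColor(d["frame"],cv2.COLOR_RGB2GRAY)
m=np.zeros_like(g);m[278:318,372:412]=(g[278:318,372:412]>60);c=max(cv2.findContours(m,0,1)[0],key=cv2.contourArea)
(x,y),r=cv2.minEnclosingCircle(c);print(x,y,r,ray(d,x,y,.02))
overlay(d,hubm((.5105,-.1493),-.607,.004),(.505,-.145,.03),"pics/ov_ht.png")
overlay(e,hubm((.5105,-.1493),-.607,.004),(.505,-.145,.03),"pics/ov_hs.png")
E
```

```text
top floor gray 61.0 96.0
pad c 217.535 324.28 [0.51531671 0.19883042 0.008     ] 200
scene floor gray 79.0 116.0
pad c 409.6181818181818 205.4181818181818 [0.51523946 0.19969772 0.008     ] 110
mark [0.56531666 0.19650344 0.006     ] [0.56380002 0.19764914 0.006     ]
key in face [0.53959295 0.19113317 0.011     ]
[[0.5661, 0.2435], [0.5604, 0.1495], [0.4678, 0.1544]]
391.67242431640625 297.99139404296875 15.620160102844238 [ 0.51012154 -0.14958277  0.02      ]
```

View pics/ov_ht.png

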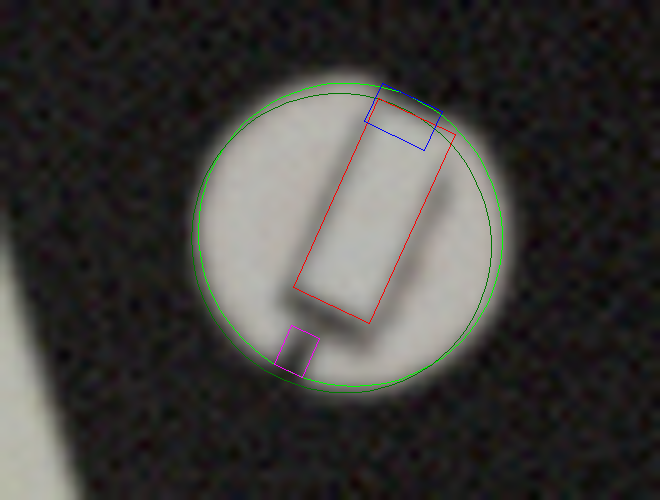

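View pics/ov_hs.png

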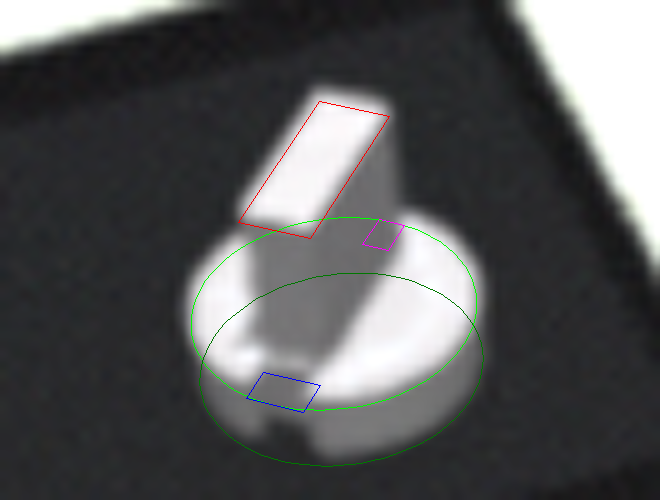

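Run:
```python
from h import *
d=load("top0.npz");e=load("scene0.npz")
p=(.5153,.1990)
overlay(d,nestm(p,-.053,-.25),(.515,.2,.01),"pics/ov_nt.png",s=11)
overlay(e,nestm(p,-.053,-.25),(.515,.2,.01),"pics/ov_ns.png",s=11)
```

```text
(no output)
```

View pics/ov_nt.png

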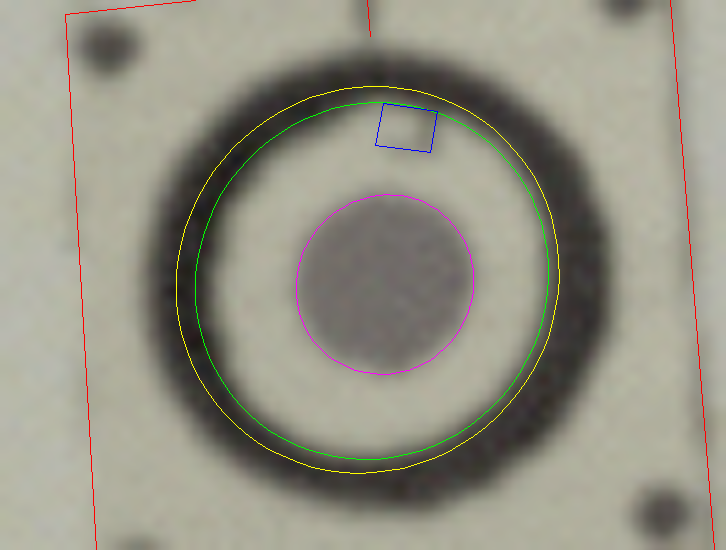

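View pics/ov_ns.png

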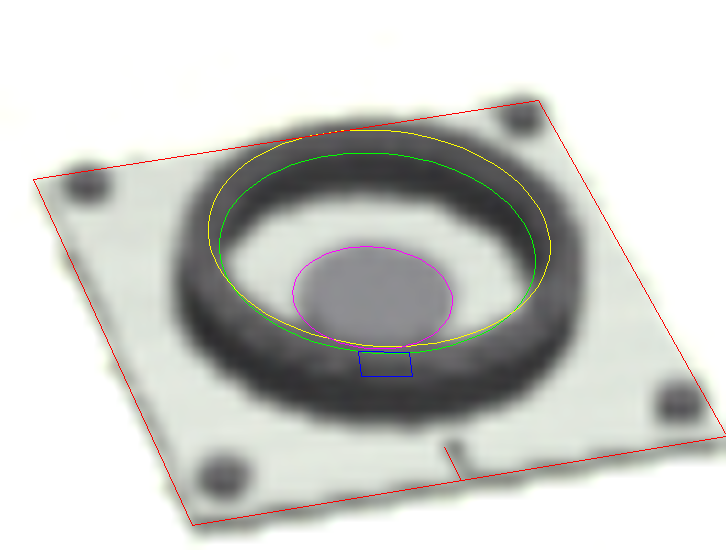

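```bash
cat > m.py <<'E'
from station import monitor
from scipy.spatial.transform import Rotation as Ro
import numpy as np,sys
def st():
    o=monitor.get_obs();R=Ro.from_rotvec(o["tool_rot"]).as_matrix();return o,R
def rel(p=None,yaw=None):
    """shift (cm, tool axes) to reach p ; turn vector (rad) so tool y down, tool z horizontal at yaw"""
    o,R=st();print("t",round(o["t"],2),"pos",o["tool_pos"].round(4),"zyaw",np.degrees(np.arctan2(R[1,2],R[0,2])).round(2),"ydir",R[:,1].round(4),"q",o["q"].round(2),"F",o["contact_force"].round(2),"M",o["wrist_torque"].round(2),"op",round(o["opening"],4))
    if p is not None: print(" shift cm",(R.T@(np.asarray(p)-o["tool_pos"])*100).round(2))
    if yaw is not None:
        a=np.radians(yaw);z=np.array([np.cos(a),np.sin(a),0]);y=np.array([0,0,-1.]);x=np.cross(y,z)
        print(" turn",Ro.from_matrix(R.T@np.stack([x,y,z],1)).as_rotvec().round(3))
E
python3 - <<'E'
from m import *
rel((.51,-.15,.2),55);rel((.45,.25,.23),-125)
print(st()[1].round(3))
E
```

```text
t 0.1 pos [0.1531 0.6054 0.2302] zyaw 75.8 ydir [-7.0e-04 -1.7e-03 -1.0e+00] q [ 1.2   0.05  1.61  0.    1.48 -0.12] F [-0.12 -0.25 -0.16] M [0.03 0.   0.01] op 0.0855
 shift cm [ 53.13   3.12 -64.47]
 turn [0.002 0.363 0.   ]
t 0.1 pos [0.1531 0.6054 0.2302] zyaw 75.8 ydir [-7.0e-04 -1.7e-03 -1.0e+00] q [ 1.2   0.05  1.61  0.    1.48 -0.12] F [-0.12 -0.25 -0.16] M [0.03 0.   0.01] op 0.0855
 shift cm [ 37.5    0.06 -27.17]
 turn [ 0.    -2.778 -0.003]
[[ 0.969 -0.001  0.245]
 [-0.245 -0.002  0.969]
 [-0.    -1.    -0.002]]
```

>>> {"method": "servo_tool", "body": {"commands": [0, 0, 0, 2.9, 0.1, -3.5, 1, 0, 0, 0, 2.9, 0.1, -3.5, 1, 0, 0, 0, 2.9, 0.1, -3.5, 1, 0, 0, 0, 2.9, 0.1, -3.5, 1, 0, 0, 0, 2.9, 0.1, -3.5, 1, 0, 0, 0, 2.9, 0.1, -3.5, 1, 0, 0, 0, 2.9, 0.1, -3.5, 1, 0, 0, 0, 2.9, 0.1, -3.5, 1, 0, 0, 0, 2.9, 0.1, -3.5, 1, 0, 0, 0, 2.9, 0.1, -3.5, 1, 0, 0, 0, 2.9, 0.1, -3.5, 1, 0, 0, 0, 2.9, 0.1, -3.5, 1, 0, 0, 0, 2.9, 0.1, -3.5, 1, 0, 0, 0, 2.9, 0.1, -3.5, 1, 0, 0, 0, 2.9, 0.1, -3.5, 1, 0, 0, 0, 2.9, 0.1, -3.5, 1, 0, 0.12, 0, 0, 0, 0, 1, 0, 0.12, 0, 0, 0, 0, 1, 0, 0.12, 0, 0, 0, 0, 1]}}

```text
t: 2.0
tool_pos: [0.4728, -0.0797, 0.206]
tool_rot: [-1.524, 0.489, -0.483]
contact_force: [-0.4, 0.6, 0.2]
opening: 0.0854
```

```bash
python3 -c "
from m import *
rel((.5107,-.1497,.1),55)"
```

```text
t 2.0 pos [ 0.4728 -0.0797  0.206 ] zyaw 54.48 ydir [-0.0064 -0.0064 -1.    ] q [-0.32 -0.29  1.97 -0.01  1.47 -1.27] F [-0.37  0.63  0.22] M [-0.01  0.02 -0.02] op 0.0854
 shift cm [ 7.17 10.62 -3.41]
 turn [ 0.009 -0.009 -0.002]
```

>>> {"method": "servo_tool", "body": {"commands": [0.009, -0.009, -0.002, 2.4, 0.6, -1.1, 1, 0, 0, 0, 2.4, 1.5, -1.1, 1, 0, 0, 0, 2.4, 3, -1.1, 1, 0, 0, 0, 0, 3, 0, 1, 0, 0, 0, 0, 2, 0, 1, 0, 0, 0, 0, 0, 0, 1]}}

```text
t: 2.6
tool_pos: [0.5136, -0.1513, 0.1008]
tool_rot: [-1.516, 0.48, -0.481]
contact_force: [-0.8, 0.7, -0.5]
opening: 0.0851
```

Run:
```python
from m import *
from h import *
from station import viewer
rel((.5107,-.1497,.027),55)
for n in("scene","top"):
    d=viewer.get_image(n);overlay(d,hubm((.5107,-.1497),-.611,.004),(.51,-.15,.06),f"pics/pre_{n}.png",s=8,w=45,h=35)
```

```text
t 2.6 pos [ 0.5136 -0.1513  0.1008] zyaw 54.83 ydir [ 7.e-04  6.e-04 -1.e+00] q [-0.43 -0.04  1.94  0.    1.25 -1.38] F [-0.83  0.74 -0.49] M [-0.    0.02 -0.02] op 0.0851
 shift cm [-0.33  7.38 -0.04]
 turn [-0.001 -0.003  0.   ]
```

View pics/pre_scene.png

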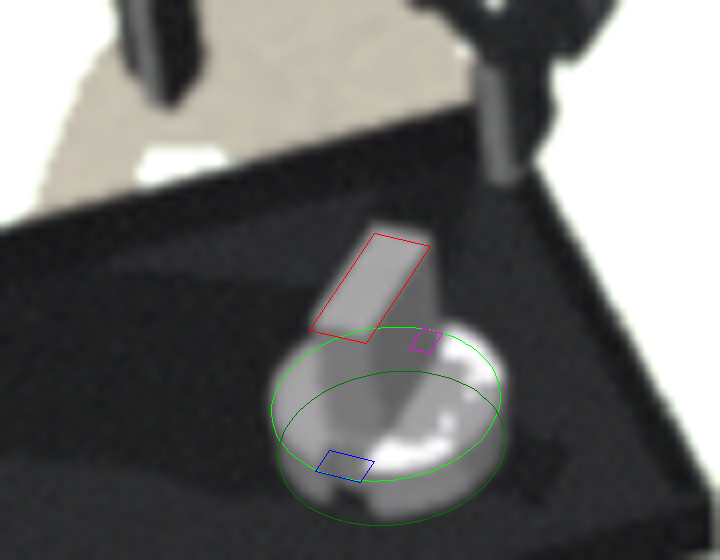

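View pics/pre_top.png

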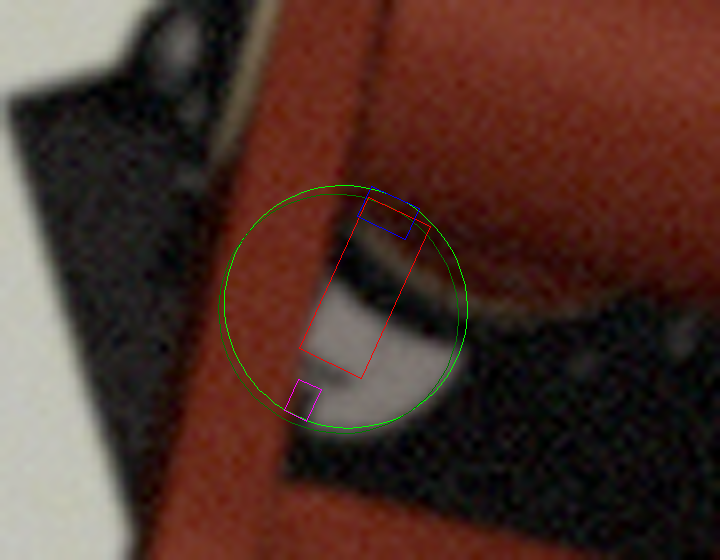

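>>> {"method": "servo_tool", "body": {"commands": [0, 0, 0, -0.3, 2.4, 0, 1, 0, 0, 0, 0, 2.4, 0, 1, 0, 0, 0, 0, 2.0, 0, 1, 0, 0, 0, 0, 0.4, 0, 1, 0, 0, 0, 0, 0, 0, 1]}}

```text
t: 3.2
tool_pos: [0.5207, -0.1523, 0.0411]
tool_rot: [-1.519, 0.46, -0.498]
contact_force: [0.7, 0.0, 0.9]
opening: 0.0854
```

```bash
python3 -c "
from m import *
rel((.5107,-.1497,.027),55)"
```

```text
t 3.2 pos [ 0.5207 -0.1523  0.0411] zyaw 54.97 ydir [ 0.0223 -0.0089 -0.9997] q [-0.42  0.04  1.96  0.    1.11 -1.38] F [0.74 0.03 0.88] M [ 0.01 -0.03 -0.03] op 0.0854
 shift cm [-1.    1.38 -0.37]
 turn [-0.006 -0.001  0.023]
```

>>> {"method": "servo_tool", "body": {"commands": [-0.006, 0, 0.023, -0.5, 0.2, -0.2, 1, 0, 0, 0, -0.3, 0.2, -0.1, 1, 0, 0, 0, 0, 0, 0, 1]}}

```text
t: 3.5
tool_pos: [0.5147, -0.151, 0.0413]
tool_rot: [-1.519, 0.474, -0.483]
contact_force: [-0.2, -1.1, -0.1]
opening: 0.0853
```

```bash
python3 -c "
from m import *
rel((.5107,-.1497,.027),55)"
```

```text
t 3.5 pos [ 0.5147 -0.151   0.0413] zyaw 55.0 ydir [ 0.0046 -0.0028 -1.    ] q [-0.42  0.04  1.97 -0.    1.13 -1.38] F [-0.25 -1.08 -0.09] M [0.04 0.04 0.03] op 0.0853
 shift cm [-0.41  1.43 -0.12]
 turn [-0.    -0.     0.005]
```

>>> {"method": "servo_tool", "body": {"commands": [0, 0, 0.005, -0.4, 0.7, -0.1, 1, 0, 0, 0, -0.2, 0.7, -0.1, 1, 0, 0, 0, 0, 0.4, 0, 1, 0, 0, 0, 0, 0, 0, 1]}}

```text
t: 3.9
tool_pos: [0.5086, -0.1493, 0.0229]
tool_rot: [-1.517, 0.477, -0.48]
contact_force: [-0.8, -0.3, -0.0]
opening: 0.0854
```

```bash
python3 -c "
from m import *
rel((.5107,-.1497,.027),55)"
```

```text
t 3.9 pos [ 0.5086 -0.1493  0.0229] zyaw 54.99 ydir [ 1.8e-03 -5.0e-04 -1.0e+00] q [-0.43  0.06  1.98  0.    1.1  -1.39] F [-0.83 -0.32 -0.02] M [ 0.04 -0.01 -0.01] op 0.0854
 shift cm [ 0.2  -0.41  0.09]
 turn [-0.001 -0.     0.002]
```

>>> {"method": "servo_tool", "body": {"commands": [0, 0, 0.002, 0.2, -0.4, 0.1, 1, 0, 0, 0, 0, 0, 0, 1]}}

```text
t: 4.1
tool_pos: [0.5107, -0.1496, 0.0267]
tool_rot: [-1.516, 0.479, -0.478]
contact_force: [0.1, 0.3, -0.1]
opening: 0.0856
```

```bash
python3 -c "
from m import *
rel((.5107,-.1497,.027),55)"
```

```text
t 4.1 pos [ 0.5107 -0.1496  0.0267] zyaw 54.98 ydir [-8.0e-04  1.2e-03 -1.0e+00] q [-0.43  0.06  1.98  0.    1.11 -1.39] F [ 0.12  0.31 -0.06] M [ 0.03 -0.04  0.  ] op 0.0856
 shift cm [ 0.01 -0.03 -0.01]
 turn [-0.001 -0.    -0.001]
```

>>> {"method": "servo_tool", "body": {"commands": [0, 0, 0, 0, 0, 0, 0, 0, 0, 0, 0, 0, 0, 0, 0, 0, 0, 0, 0, 0, 0, 0, 0, 0, 0, 0, 0, 0, 0, 0, 0, 0, 0, 0, 0, 0, 0, 0, 0, 0, 0, 0, 0, 0, 0, 0, 0, 0, 0, 0, 0, 0, 0, 0, 0, 0], "grip_force": 60}}

```text
t: 4.9
tool_pos: [0.5115, -0.1499, 0.0276]
tool_rot: [-1.517, 0.478, -0.479]
contact_force: [0.1, 0.0, -0.6]
opening: 0.0151
```

```bash
python3 -c "
from m import *
rel((.5107,-.1497,.18),55)"
```

```text
t 4.9 pos [ 0.5115 -0.1499  0.0276] zyaw 54.99 ydir [ 7.e-04  5.e-04 -1.e+00] q [-0.43  0.06  1.98  0.    1.11 -1.39] F [ 0.15  0.05 -0.61] M [ 0.03  0.01 -0.04] op 0.0151
 shift cm [ -0.07 -15.24  -0.02]
 turn [-0.001 -0.     0.   ]
```

>>> {"method": "servo_tool", "body": {"commands": [0, 0, 0, 0, -0.8, 0, 0, 0, 0, 0, 0, -1.5, 0, 0, 0, 0, 0, 0, -2.5, 0, 0, 0, 0, 0, 0, -3, 0, 0, 0, 0, 0, 0, -3, 0, 0, 0, 0, 0, 0, -2, 0, 0, 0, 0, 0, 0, -1, 0, 0, 0, 0, 0, 0, 0, 0, 0]}}

```text
t: 5.7
tool_pos: [0.5093, -0.149, 0.1742]
tool_rot: [-1.516, 0.48, -0.476]
contact_force: [0.2, 0.1, -2.7]
opening: 0.015
```

```bash
python3 -c "
from m import *
rel((.516,.1995,.16),72.5)"
```

```text
t 5.7 pos [ 0.5093 -0.149   0.1742] zyaw 54.99 ydir [-0.002   0.0017 -1.    ] q [-0.43 -0.13  1.89  0.    1.39 -1.39] F [ 0.22  0.08 -2.66] M [-0.05 -0.   -0.  ] op 0.015
 shift cm [-19.44   1.48  28.93]
 turn [-0.001 -0.306 -0.003]
```

>>> {"method": "servo_tool", "body": {"commands": [0, 0, 0, -1, 0, 1.5, 0, 0, 0, 0, -2, 0, 3, 0, 0, 0, 0, -2, 0, 3, 0, 0, 0, 0, -2, 0, 3, 0, 0, 0, 0, -2, 0, 3, 0, 0, 0, 0, -2, 0, 3, 0, 0, 0, 0, -2, 0, 3, 0, 0, 0, 0, -2, 0, 3, 0, 0, 0, 0, -1.5, 0, 2.2, 0, 0, 0, 0, -1.0, 0, 1.5, 0, 0, -0.06, 0, 0, 0, 0, 0, 0, -0.1, 0, 0, 0, 0, 0, 0, -0.1, 0, 0, 0, 0, 0, 0, -0.05, 0, 0, 0, 0, 0, 0, 0, 0, 0, 0, 0, 0]}}

```text
t: 7.2
tool_pos: [0.5038, 0.1782, 0.1532]
tool_rot: [-1.565, 0.255, -0.199]
contact_force: [0.3, -0.6, -3.0]
opening: 0.0152
```

```bash
python3 -c "
from m import *
rel((.516,.1995,.11),72.5)"
```

```text
t 7.2 pos [0.5038 0.1782 0.1532] zyaw 73.43 ydir [-0.0361 -0.0012 -0.9993] q [ 0.2  -0.08  1.88  0.01  1.38 -1.08] F [ 0.26 -0.61 -2.96] M [-0.05 -0.05 -0.05] op 0.0152
 shift cm [0.71 4.27 2.44]
 turn [ 0.012  0.016 -0.034]
```

>>> {"method": "servo_tool", "body": {"commands": [0.012, 0.016, -0.034, 0.4, 0.3, 1.2, 0, 0, 0, 0, 0.4, 0.8, 1.2, 0, 0, 0, 0, 0, 1.4, 0, 0, 0, 0, 0, 0, 0.8, 0, 0, 0, 0, 0, 0, 0, 0, 0]}}

```text
t: 7.7
tool_pos: [0.5154, 0.1978, 0.1133]
tool_rot: [-1.56, 0.25, -0.239]
contact_force: [-0.7, -0.3, -2.7]
opening: 0.0151
```

```bash
python3 -c "
from m import *
rel((.516,.1995,.11),72.5)"
```

```text
t 7.7 pos [0.5154 0.1978 0.1133] zyaw 72.15 ydir [-0.0071 -0.0022 -1.    ] q [ 0.23 -0.01  1.88 -0.    1.28 -1.03] F [-0.73 -0.34 -2.66] M [ 0.02  0.04 -0.03] op 0.0151
 shift cm [0.   0.33 0.18]
 turn [ 0.004 -0.006 -0.006]
```

Run:
```python
from m import *
from h import *
from station import viewer
o,R=st();p=o["tool_pos"];yaw=np.arctan2(R[1,2],R[0,2])-np.pi/2;print(p,yaw)
for n in("scene","top"):
    d=viewer.get_image(n);np.savez(f"held_{n}.npz",**d);overlay(d,hubm(p,yaw,p[2]-.0236)+nestm((.516,.1995),-.053,-.25),(.515,.2,.07),f"pics/held_{n}.png",s=8,w=45,h=35)
```

```text
[0.51543424 0.19778959 0.11333295] -0.3114980448846767
```

View pics/held_scene.png

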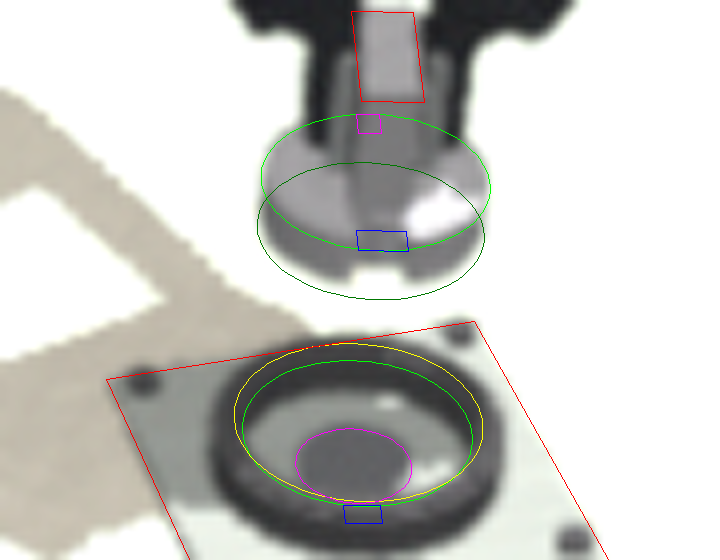

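View pics/held_top.png

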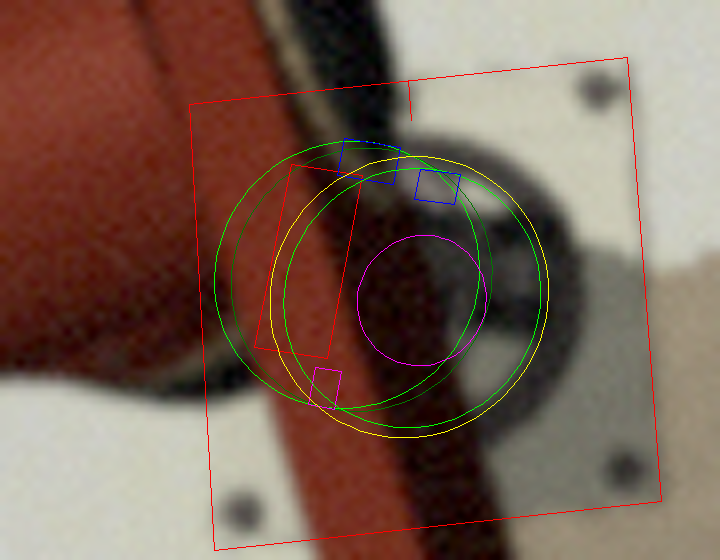

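>>> {"method": "servo_tool", "body": {"commands": [0.004, -0.006, -0.006, 0, 1.2, 0.2, 0, 0, 0, 0, 0, 1.8, 0, 0, 0, 0, 0, 0, 1.6, 0, 0, 0, 0, 0, 0, 0.6, 0, 0, 0, 0, 0, 0, 0, 0, 0]}}

```text
t: 8.3
tool_pos: [0.5186, 0.1997, 0.062]
tool_rot: [-1.554, 0.234, -0.246]
contact_force: [0.3, -0.6, -3.0]
opening: 0.0151
```

```bash
python3 -c "
from m import *
rel((.5157,.1993,.055),72.5)"
```

```text
t 8.3 pos [0.5186 0.1997 0.062 ] zyaw 72.47 ydir [ 0.0079  0.0018 -1.    ] q [ 0.23  0.05  1.91 -0.    1.17 -1.03] F [ 0.32 -0.59 -2.96] M [ 0.07  0.02 -0.02] op 0.0151
 shift cm [-0.26  0.69 -0.13]
 turn [-0.004 -0.001  0.007]
```

>>> {"method": "servo_tool", "body": {"commands": [-0.004, 0, 0.007, -0.25, 0.4, -0.1, 0, 0, 0, 0, -0.05, 0.4, 0, 0, 0, 0, 0, 0, 0, 0, 0]}}

```text
t: 8.6
tool_pos: [0.5162, 0.1999, 0.0549]
tool_rot: [-1.556, 0.239, -0.242]
contact_force: [0.1, -0.7, -2.2]
opening: 0.015
```

Run:
```python
from m import *
from h import *
from station import viewer
rel((.5157,.1993,.05),72.5)
o,R=st();p=o["tool_pos"];yaw=np.arctan2(R[1,2],R[0,2])-np.pi/2
for n in("scene","top"):
    d=viewer.get_image(n);np.savez(f"low_{n}.npz",**d);overlay(d,hubm(p,yaw,p[2]-.0236)+nestm((.5157,.1993),-.053,-.25),(.515,.2,.03),f"pics/low_{n}.png",s=10,w=38,h=29)
```

```text
t 8.6 pos [0.5162 0.1999 0.0549] zyaw 72.47 ydir [ 2.1e-03  6.0e-04 -1.0e+00] q [ 0.24  0.06  1.92  0.    1.16 -1.03] F [ 0.12 -0.73 -2.21] M [ 0.04 -0.   -0.03] op 0.015
 shift cm [-0.03  0.49 -0.08]
 turn [-0.001 -0.     0.002]
```

View pics/low_scene.png

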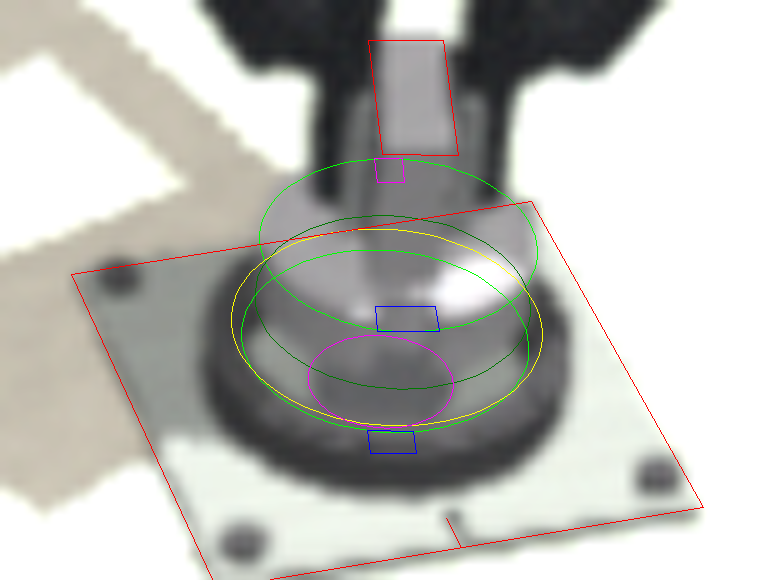

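View pics/low_top.png

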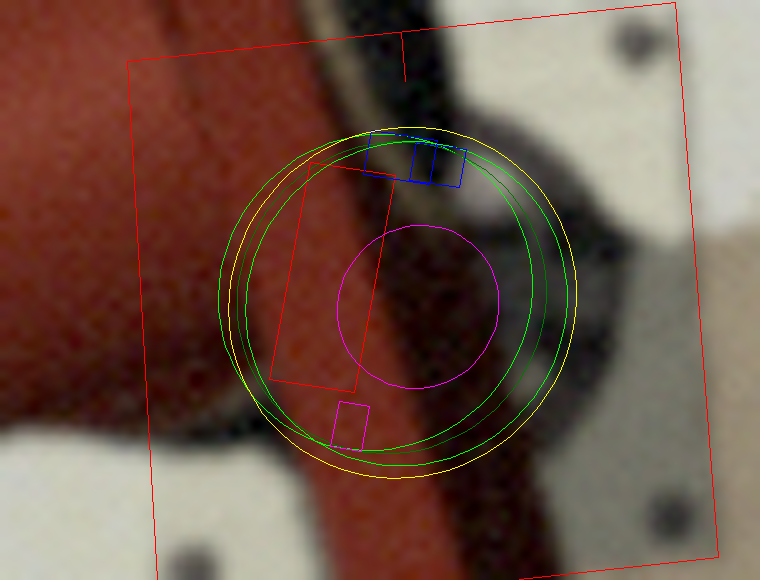

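>>> {"method": "servo_tool", "body": {"commands": [0, 0, 0, -0.05, 0.4, -0.1, 0, 0, 0, 0, 0, 0.4, 0, 0, 0, 0, 0, 0, 0, 0, 0]}}

```text
t: 9.0
tool_pos: [0.5166, 0.1993, 0.0478]
tool_rot: [-1.555, 0.236, -0.244]
contact_force: [-0.1, -0.5, -2.5]
opening: 0.0151
```

```bash
python3 -c "
from m import *
rel((.5157,.1993,.042),72.5)"
```

```text
t 9.0 pos [0.5166 0.1993 0.0478] zyaw 72.47 ydir [ 0.0049  0.0013 -1.    ] q [ 0.23  0.07  1.92  0.    1.15 -1.03] F [-0.11 -0.49 -2.48] M [-0.01  0.01  0.01] op 0.0151
 shift cm [-0.08  0.58 -0.03]
 turn [-0.003 -0.     0.004]
```

>>> {"method": "servo_tool", "body": {"commands": [-0.003, 0, 0.004, -0.1, 0.3, 0, 0, 0, 0, 0, -0.05, 0.3, 0, 0, 0, 0, 0, 0, 0, 0, 0]}}

```text
t: 9.3
tool_pos: [0.516, 0.1998, 0.0419]
tool_rot: [-1.558, 0.239, -0.242]
contact_force: [-0.1, -0.5, -2.6]
opening: 0.0151
```

```bash
python3 -c "
from m import *
rel((.5157,.1993,.037),72.5)"
```

```text
t 9.3 pos [0.516  0.1998 0.0419] zyaw 72.47 ydir [ 1.9e-03 -5.0e-04 -1.0e+00] q [ 0.24  0.08  1.92 -0.    1.14 -1.03] F [-0.06 -0.5  -2.56] M [ 0.01 -0.05 -0.03] op 0.0151
 shift cm [-0.01  0.49 -0.06]
 turn [-0.    -0.     0.002]
```

>>> {"method": "servo_tool", "body": {"commands": [0, 0, 0.002, -0.05, 0.25, 0, 0, 0, 0, 0, 0, 0.25, 0, 0, 0, 0, 0, 0, 0, 0, 0]}}

```text
t: 9.6
tool_pos: [0.516, 0.1999, 0.0368]
tool_rot: [-1.557, 0.239, -0.241]
contact_force: [0.1, 0.3, -2.4]
opening: 0.0152
```

```bash
python3 -c "
from m import *
rel((.5157,.1993,.0316),72.5)"
```

```text
t 9.6 pos [0.516  0.1999 0.0368] zyaw 72.47 ydir [ 1.e-03  1.e-04 -1.e+00] q [ 0.24  0.09  1.92 -0.    1.13 -1.03] F [ 0.06  0.26 -2.37] M [-0.08 -0.12  0.02] op 0.0152
 shift cm [-0.01  0.52 -0.07]
 turn [-0.    -0.     0.001]
```

>>> {"method": "servo_tool", "body": {"commands": [0, 0, 0.001, -0.02, 0.2, 0, 0, 0, 0, 0, 0, 0.1, 0, 0]}}

```text
t: 9.8
tool_pos: [0.516, 0.2, 0.0337]
tool_rot: [-1.557, 0.24, -0.24]
contact_force: [0.2, -0.7, -2.4]
opening: 0.0149
```

```bash
python3 -c "
from m import *
rel((.5157,.1993,.0316),72.5)"
```

```text
t 9.8 pos [0.516  0.2    0.0337] zyaw 72.48 ydir [ 4.e-04  3.e-04 -1.e+00] q [ 0.24  0.09  1.92  0.    1.12 -1.03] F [ 0.16 -0.72 -2.41] M [-0.13 -0.11  0.05] op 0.0149
 shift cm [-0.01  0.21 -0.07]
 turn [-0. -0.  0.]
```

>>> {"method": "servo_tool", "body": {"commands": [0, 0, 0, 0, 0.15, 0, 0, 0, 0, 0, 0, 0.05, 0, 0]}}

```text
t: 10.0
tool_pos: [0.5161, 0.1999, 0.0316]
tool_rot: [-1.557, 0.24, -0.24]
contact_force: [-0.4, -0.2, 0.4]
opening: 0.0151
```

```bash
python3 -c "
from m import *
rel((.5157,.1993,.0316),72.5)"
```

```text
t 10.0 pos [0.5161 0.1999 0.0316] zyaw 72.47 ydir [ 3.e-04  3.e-04 -1.e+00] q [ 0.24  0.1   1.93  0.    1.12 -1.03] F [-0.41 -0.17  0.41] M [-0.17  0.08 -0.02] op 0.0151
 shift cm [-0.02 -0.   -0.07]
 turn [-0. -0.  0.]
```

>>> {"method": "servo_tool", "body": {"commands": [0, 0, 0, 0, 0.1, 0, 0]}}

```text
t: 10.1
tool_pos: [0.5162, 0.1999, 0.0315]
tool_rot: [-1.557, 0.24, -0.24]
contact_force: [-4.9, -2.0, 9.9]
opening: 0.0149
```

Run:
```python
from m import *
from h import *
from station import viewer
rel((.5157,.1993,.0316),72.5)
for n in("scene","top"):
    d=viewer.get_image(n);np.savez(f"seat_{n}.npz",**d);overlay(d,[],(.515,.2,.03),f"pics/seat_{n}.png",s=10,w=38,h=29)
```

```text
t 10.1 pos [0.5162 0.1999 0.0315] zyaw 72.48 ydir [-3.e-04  0.e+00 -1.e+00] q [ 0.24  0.1   1.92  0.    1.12 -1.03] F [-4.88 -2.03  9.94] M [-0.32  0.81  0.03] op 0.0149
 shift cm [-0.03 -0.01 -0.07]
 turn [ 0. -0. -0.]
```

View pics/seat_scene.png

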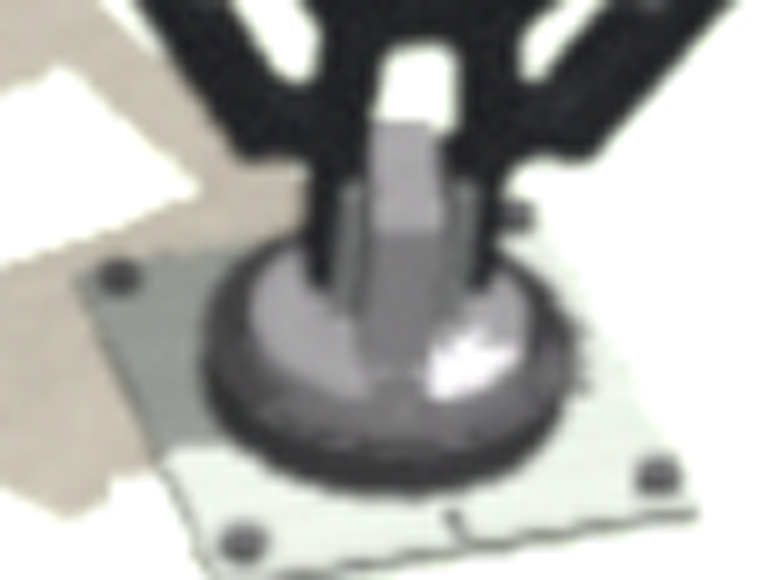

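>>> {"method": "servo_tool", "body": {"commands": [0, 0, 0, 0, 0, 0, 0, 0, 0, 0, 0, 0, 0, 0.3, 0, 0, 0, 0, 0, 0, 0.4, 0, 0, 0, 0, 0, 0, 0.5, 0, 0, 0, 0, 0, 0, 0.5, 0, 0, 0, 0, 0, 0, 0.5], "grip_force": 20}}

```text
t: 10.8
tool_pos: [0.5165, 0.2006, 0.0321]
tool_rot: [-1.556, 0.239, -0.24]
contact_force: [-0.1, -0.1, -0.1]
opening: 0.0424
```

```bash
python3 -c "
from m import *
rel((.516,.2,.2),72.5)"
```

```text
t 10.8 pos [0.5165 0.2006 0.0321] zyaw 72.48 ydir [ 9.0e-04  1.3e-03 -1.0e+00] q [ 0.24  0.1   1.92  0.    1.12 -1.03] F [-0.12 -0.08 -0.07] M [ 0.   -0.01  0.04] op 0.0424
 shift cm [ -0.03 -16.79  -0.04]
 turn [-0.002 -0.     0.   ]
```

Released with no contact force. Next, straight up, and then back out of the camera's view.

>>> {"method": "servo_tool", "body": {"commands": [0, 0, 0, 0, -1, 0, 0.5, 0, 0, 0, 0, -2, 0, 0.5, 0, 0, 0, 0, -3, 0, 0.5, 0, 0, 0, 0, -3, 0, 0.5, 0, 0, 0, 0, -3, 0, 0.5, 0, 0, 0, 0, -3, 0, 0.5, 0, 0, 0, 0, -2, 0, 0.5, 0, 0, 0, -2, 0, 3, 0.5, 0, 0, 0, -2, 0, 3, 0.5, 0, 0, 0, -2, 0, 3, 0.5, 0, 0, 0, -2, 0, 3, 0.5, 0, 0, 0, -2, 0, 3, 0.5, 0, 0, 0, -2, 0, 3, 0.5, 0, 0, 0, -2, 0, 3, 0.5, 0, 0, 0, -1, 0, 1, 0.5, 0, 0, 0, 0, 0, 0, 0.5, 0, 0, 0, 0, 0, 0, 0.5]}}

```text
t: 12.5
tool_pos: [0.4388, 0.4643, 0.2247]
tool_rot: [-1.548, 0.232, -0.253]
contact_force: [-0.6, -0.1, 0.2]
opening: 0.043
```

Run:
```python
from m import *
from h import *
from station import viewer
rel()
for n in("scene","top"):
    d=viewer.get_image(n);np.savez(f"end_{n}.npz",**d);overlay(d,hubm((.5158,.1994),-.305,.008)[:1]+hubm((.5158,.1994),-.305,.008)[2:3],(.515,.2,.03),f"pics/end_{n}.png",s=10,w=38,h=29)
    W=world(d);H=(abs(W[...,0]-.515)<.05)&(abs(W[...,1]-.2)<.05)
    t=W[H&(W[...,2]>.055)];A=np.c_[t[:,:2]-t[:,:2].mean(0),np.ones(len(t))];
    r=cv2.minAreaRect((t[:,:2]*1000).astype(np.float32));print(n,len(t),"tang top z",np.median(t[:,2]).round(4),r)
    D=np.hypot(W[...,0]-.516,W[...,1]-.2)
    f=W[(D<.028)&(W[...,2]<.034)&(W[...,2]>.012)];c=W[(D<.041)&(D>.036)&(W[...,2]>.015)&(W[...,2]<.034)]
    print("flange z",np.median(f[:,2]).round(4),"collar z",np.median(c[:,2]).round(4))
    cv2.imwrite(f"pics/endfull_{n}.png",d["frame"][:,:,::-1])
```

```text
t 12.5 pos [0.4388 0.4643 0.2247] zyaw 72.28 ydir [ 0.014   0.0072 -0.9999] q [ 0.7   0.08  1.6  -0.    1.45 -0.56] F [-0.6  -0.11  0.24] M [0.05 0.03 0.01] op 0.043
scene 113 tang top z 0.0639 ((515.2567138671875, 199.30215454101562), (15.789361000061035, 47.018524169921875), 72.40377044677734)
flange z 0.0245 collar z 0.0218
top 196 tang top z 0.064 ((515.0635986328125, 199.77139282226562), (17.39330291748047, 39.957454681396484), 70.37507629394531)
flange z 0.0242 collar z 0.0225
```

View pics/end_scene.png

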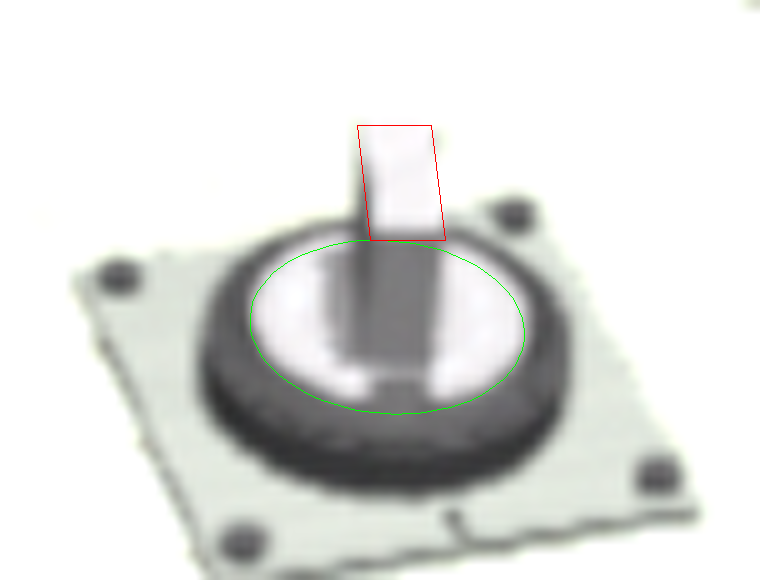

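View pics/end_top.png

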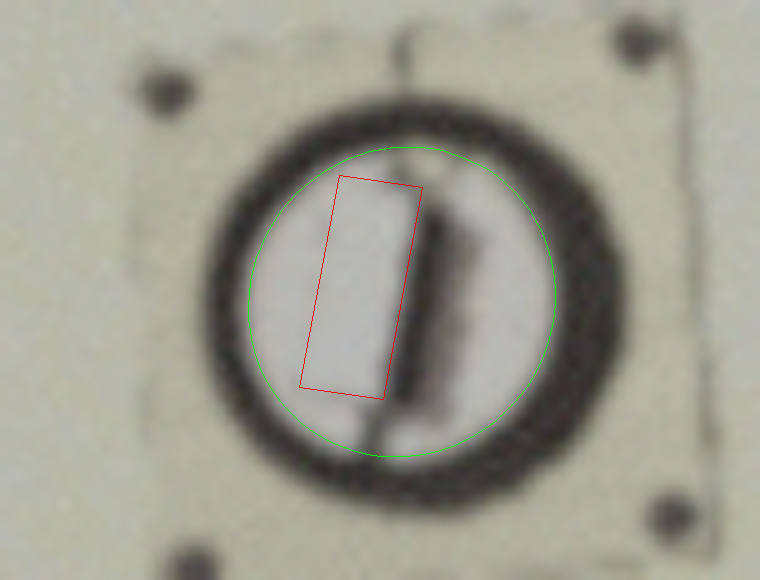

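View pics/endfull_scene.png

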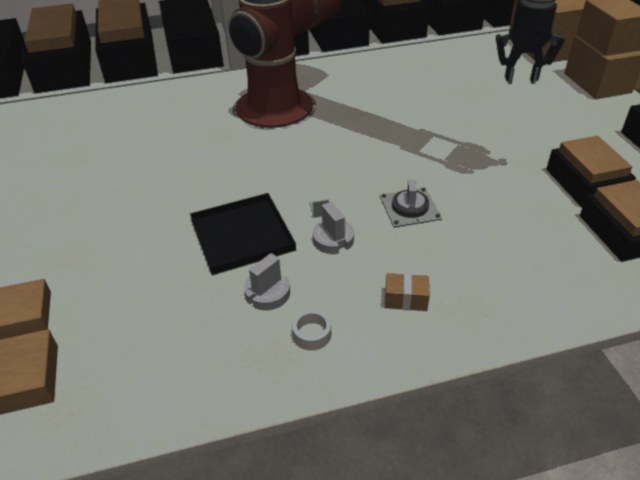

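The scene crop shows the flange flush in the collar with the tang upright. In the top crop the key shows in the wide notch at about (430,165). The tang top is at 0.064 m, which is the fully home height, and the bystanders are where they were. Handing in.

```bash
python3 -c "
from station import ticket
print(ticket.finish_job())"
```

```text
the job is handed in; nothing more can be done
None
```

The hub blank is seated fully home in the gauge, upright, with its wide notch over the key, and the gripper has let go. I took the smallest of the three similar parts, the one in the tray, by its tang.

- **Finding the key:** I did not have to turn the hub by feel. The key showed in the top camera image at about −17° in the world frame, so I turned the hub to that angle before lowering it. It passed the key's height with no resistance and stopped on the pad.
- **Force:** The last light push read about 10 N upward at the wrist, roughly 13 N net of the hub's weight, with about 5 N sideways. That is the highest reading I saw, but I only read the force at the end of each move.
- **Seating:** After release, both cameras put the tang top at 64 mm, which matches the fully home height. The flange measured 24.2–24.5 mm against a nominal collar height of 24 mm. The direct collar readings were lower, 21.8–22.5 mm, probably from edge noise in the depth images.
- **Position:** The hub's centre is within about 1–2 mm of the bore axis, and the two cameras agree on this within their calibration.
- **Bystanders:** The carton, tape roll and angle bracket look unmoved in the final scene picture; I did not measure them again.

The job was handed in at about 12.6 s of the 64 s allowed. The hand-in reports no verdict.

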